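# Filter slide to the third click

## Robot

A 6-joint arm with a two-finger parallel gripper is mounted at the origin on the work surface. World frame = base frame: x ahead of the robot, y to its left, z up, the work surface at z = 0. Lengths are in mm, angles in rad, forces in N, time in s.
With the tool pointing down it reaches from about 275 to 750 mm from the base axis. Payload 10.2 kg.
Tool frame: the origin (TCP) lies at the very end of the fingers, on their centre line; the grasp point (between the pads) lies 19 mm behind it (ctrl.grip_depth is the distance from the TCP to the grasp point, in mm); z points along the fingers, x is the direction in which the jaws open and shut, and the axes are right-handed (so a half turn about z gives the same grasp; the last joint's range is limited). The gripper opens to 85 mm and grips with 20 to 120 N. Pads are 22 mm wide; open, the fingers measure 114 mm over their backs; the gripper's body (76 mm by 85 mm) begins 54 mm behind the grasp point. The pads swing forward as they close: fully open they stand 13 mm farther back than shut.
Start: joints at [0.931, 0.313, 1.498, -0, 1.331, -0.223], TCP at [212.552, 480.055, 231.294] pointing down, gripper open.
Joint ranges: [-2.94, 2.94], [-0.97, 2.17], [0.19, 2.56], [-1.23, 4.37], [0.02, 3.11], [-2.88, 2.88]. Speed limits (rad/s): [2.39, 2.39, 3.01, 3.14, 3.14, 3.14].

## Interface

Orientations are given as a unit quaternion [w, x, y, z].
In Python, from rig import ctrl gives the robot as it stands.
- The arm moves only by the tool play_rows, never from a script. Its argument "motion" is a list of rows, each a list of 2 entries, a list of its own where there are three numbers: the shift along the tool's x, y, z in mm, then the turn, a rotation vector about the tool's x, y, z in degrees. A call has 1 to 20 rows; each row shifts and turns the commanded pose from where the row before left it, along the tool's axes as they then stand; what a row does not reach is not made up. A row lasts 1/12 s, in which the tool goes at most 41.7 mm and 7.16 degrees, less where a joint would pass 70% of its speed; a pose out of reach is approached as far as the arm can. A call with a gripper value outside its range is refused whole. "fingers" is the finger opening in mm, from 0 to 85.4, set as the call begins (left out, the last holds). The fingers move at their own pace and stop on an object; "squeeze" is the grip in N (left out, the last holds). Time passes only in rows, so rows that do not move let the fingers close. It gives the time, the measured TCP pose, the force and the opening at its end, in the units of the state.
- ctrl.sense(): the state, without advancing time (a new reading comes with each control period).
- ctrl.capture(name): name is "scene" or "side" or "wrist"; returns the picture (480x640x3 uint8, red, green, blue); there is no depth.
- ctrl.get_calibration(name): a dict with "K" (3x3 intrinsics, pixels), "R" (3x3) and "t" (3): a world point X has camera coordinates R X + t; the wrist camera has in their place "tool_from_camera" (4x4, takes a point from camera to tool coordinates, whose origin is the TCP and whose axes are the tool frame's). Camera axes: x right, y down, z forward; pixel columns grow to the right and rows downward; lengths in mm; the calibration is good to about 2 mm. The wrist camera is an equidistant fisheye: a pixel r from the principal point sees the ray r / f radians off the axis. A picture is of the moment at which its call begins: read the wrist's pose just before it. get_calibration takes no time and is no camera call.
- ctrl.finish_job(): hands the job in, once; it reports no verdict.
Trained networks look in the newest picture that a camera, given by its name, has taken for a name from the list of things; names that differ only in an ending like _2 or _b are one class to them, and where a whole thing is asked for, a point or a joint stands for the part that bears it (a point fixed in the world has none). Each returns a list of dicts, best first, with "p" (0 to 1); they miss things now and then, are a little off and sometimes report something else, mostly with a low value. They report only what shows in the picture. A call takes as long as a camera call. They do not tell look-alikes from the thing itself.
- ctrl.spot_in(camera, name): "position" ([column, row] as shares, 0 to 1, of the picture: columns of its width, rows of its height, amid what is visible of it).
The state is a dict: "time_s": time; "joints": joint angles; "dq": joint speeds; "tau": joint torques, N m; "eef_pos": TCP position; "ee_rot": TCP orientation; "force": force on the tool from outside, world axes, zero at the start; "wrist_torque": the same for the moment, N m; "grip_width": opening from 0.0 (shut) to 1.0 (fully open).
Only numpy, scipy, OpenCV 4.12 (cv2) and the standard library are available. Lean on these libraries where they do the work, as an engineer would, in place of code of your own. Each camera call takes 0.05 s, during which the arm holds its last target. There are 200 camera calls.

## Task

The photometer's filter slide is parked. With the fingertips, push its upright cross-bar (orange face behind) along towards the blue optical head, feel the clicks as it drops into its notches, and leave it at rest in the third click without running on to the fourth. Only push the bar, never pinch it between the fingers, and leave the tubes and the beaker standing where they are.

Things in the scene. Friction and masses are not known exactly. Their poses are not given: they have to be found in the camera images.
- photometer: White bench photometer, fixed. Origin: on the bench under the slide track. z is up; y is the way the filter slide is pushed (from the parking end to the blue optical head); x lies across the track. Housing 170 mm along x (-85 to 85) and 360 mm along y (-170 to 190); flat deck 80 mm above the bench, empty between the cross-bar and the parking end (y = -170).
- head_top (a point): Centre of the top of the blue optical head, a fixed block across the track: 120 mm along the photometer's x (-60 to 60), from y = 45 to 105, top 122 mm above the bench, with a black disc 6 mm high on it.
- filter_slide (a joint): Travel of the filter slide in m: 0 at the parking end, growing along the photometer's +y, end stop at 0.110. It starts anywhere from 0 to 0.018. Four click notches, 0.020 apart; the first lies somewhere from 0.030 to 0.040 (differs each time, not marked). Between notches a push of 1 to 2 N slides it slowly and it stays where it is left.
- bar_center (a point): Middle of the upright cross-bar that pushes the slide; it travels with it, at photometer x = 0, y = -0.100 + travel, 99 mm above the bench. Bar: 96 mm along the photometer's x, 16 mm thick along y (faces 8 mm either side of this point), 84 to 118 mm above the bench (faces 85 to 113 mm), 4 mm of air under it. A 5 mm brass pin stands 13 mm out of its top (not solid).
- push_face: Orange face plate of the cross-bar, on the parking side, the one to push: 96 mm along the photometer's x, 5 mm thick, 28 mm high. Origin at its centre, 5.5 mm behind the middle of the bar; its outer surface is 2.5 mm further out.
- back_face: Grey face plate of the cross-bar, on the side of the optical head, same size. Origin at its centre, 5.5 mm ahead of the middle of the bar. Pressing on both face plates at once counts as pinching.
- click_ball (a joint): Drop in m of the slide's hidden spring ball (the brass pin moves with it): 0.0006 between notches, 0.0033 in the middle of a notch. Some 5 mm before the middle the slide snaps ahead into it, away from a slow finger. Leaving it takes 7 to 10 N at the very start, falling to 1 to 2 N after 6 mm; let go less than 3.5 mm off the middle, it springs back.
- tube_red: Loose sample tube, brown, with a red cap, standing upside down on its cap: cap 35 mm across and 14 mm high, whole height 112 mm, 60 g. Origin: centre of its underside. To be left standing where it is.
- tube_blue: Loose sample tube, brown, with a blue cap, standing upside down on its cap: cap 35 mm across and 14 mm high, whole height 112 mm, 60 g. Origin: centre of its underside. To be left standing where it is.
- tube_orange: Loose sample tube, brown, with an orange cap, standing upside down on its cap: cap 35 mm across and 14 mm high, whole height 112 mm, 60 g. Origin: centre of its underside. To be left standing where it is.
- beaker: Loose empty glass beaker, 72 mm across the rim, 85 mm high, 140 g. Origin: centre of its underside. To be left standing where it is.
There are look-alikes about, which are no part of the job. What is shaped like the tube_red but turquoise is not meant.

How it is judged (in metres and radians):
At the end, for the whole second after the job is handed in: The filter slide is at rest (under 5 mm/s) in its third notch: the click ball has dropped more than 2 mm and the travel is between 67 and 83 mm, where only the third notch can lie. Tubes and beaker stand upright within 15 mm of where they were (value of joint filter_slide between 0.067 and 0.083 m and value of joint click_ball above 0.002 m and velocity of joint filter_slide between -0.005 and 0.005 m/s and distance of each of tube_red, tube_blue, tube_orange, beaker from where it was at the start of the episode below 0.015 m and angle between each of tube_red, tube_blue, tube_orange, beaker's own z axis and vertical below 0.15 rad); the robot touches nothing.
It fails at once if the slide runs on past the third notch to the fourth (travel over 86.5 mm) (value of joint filter_slide above 0.0865 m).
It fails at once if the cross-bar is pinched: the fingers press on both of its faces at once (over 1 N each) (contact force between each of push_face, back_face and the fingers above 1 N).
It fails at once if a tube or the beaker is lifted, knocked over or shifted by more than 15 mm (distance of any of tube_red, tube_blue, tube_orange, beaker from where it was at the start of the episode above 0.015 m or angle between any of tube_red, tube_blue, tube_orange, beaker's own z axis and vertical above 0.15 rad).
It also fails if it takes over 61 s, if anything falls off the work surface, if the arm or the gripper's body presses on something with over 40 N, if the wrist force passes 120 N, or if a joint passes its speed limit or range.

## Working session

There is one attempt and no reset: what is moved stays moved. The work goes in short steps, Python scripts to look and compute and a tool call to move; the robot and the scene stay as the last step left them, time stands still between calls to the robot, and variables do not carry over. Pictures are saved under pics/ and viewed, about 8 in all and at most 12, crops included, and the job is handed in when it is done.

Besides the shell and the picture viewer there is one more tool, called by a JSON object that holds its "fn" and its "kwargs". play_rows: Moves the arm, as the interface text tells. Its arguments: {"type":"object","properties":{"motion":{"type":"array"},"fingers":{"type":"number"},"squeeze":{"type":"number"}},"required":["motion"]}

```bash
ls; mkdir -p pics; python3 - <<'E'
from rig import ctrl
import cv2, numpy as np
s=ctrl.sense(); print(s)
ims=[]
for c in("scene","side"):
    im=ctrl.capture(c); cv2.imwrite(f"pics/{c}0.png",im[...,::-1])
    k=ctrl.get_calibration(c); print(c,np.round(k["K"],1).tolist(),np.round(k["R"],4).tolist(),np.round(k["t"],1).tolist())
    for n in("head_top","bar_center","push_face","photometer","tube_red","tube_blue","tube_orange","beaker"):
        try: print(n,[(np.round(np.array(d["position"])*[640,480],1).tolist(),round(d["p"],2)) for d in ctrl.spot_in(c,n)])
        except Exception as e: print(n,e)
k=ctrl.get_calibration("wrist");print({a:np.round(b,3).tolist() for a,b in k.items() if not isinstance(b,str)})
E
```

```text
pics
{'time_s': 0.0, 'joints': array([ 9.30596616e-01,  3.13464127e-01,  1.49845206e+00, -1.14667115e-05,
        1.33101884e+00, -2.23394030e-01]), 'dq': array([ 1.17449920e-03,  8.01538326e-05,  4.92416134e-04,  1.02220962e-03,
        1.20250065e-03, -3.08164262e-05]), 'tau': array([-2.80996292e-04, -4.12260675e+01, -2.59748304e+01, -1.59319407e-04,
        4.12747133e-03, -2.44552018e-05]), 'eef_pos': array([212.38890733, 479.82818876, 230.72221861]), 'ee_rot': array([ 2.37641225e-04,  8.38104573e-01,  5.45509188e-01, -6.27732716e-04]), 'force': array([ 0.19425302, -0.25544313,  0.37133251]), 'wrist_torque': array([0.00520497, 0.0286835 , 0.0297932 ]), 'grip_width': 0.9978709197431179}
scene [[575.8, 0.0, 318.6], [0.0, 575.8, 241.1], [0.0, 0.0, 1.0]] [[-0.7689, 0.639, -0.0191], [0.4513, 0.5215, -0.7241], [-0.4528, -0.5654, -0.6894]] [413.3, -209.0, 1534.6]
head_top [([342.6, 267.3], 0.72), ([237.2, 215.0], 0.34)]
bar_center [([307.9, 239.7], 0.87)]
push_face []
photometer [([338.0, 267.3], 0.83)]
tube_red [([294.6, 316.9], 0.9), ([256.3, 344.5], 0.72)]
tube_blue [([262.3, 294.7], 0.91)]
tube_orange [([238.9, 214.4], 0.9)]
beaker [([449.1, 330.3], 0.77)]
side [[529.6, 0.0, 314.0], [0.0, 529.6, 246.0], [0.0, 0.0, 1.0]] [[0.784, -0.6203, 0.0254], [-0.271, -0.3787, -0.8849], [0.5585, 0.6869, -0.465]] [-433.5, 282.8, 790.1]
head_top [([300.1, 278.5], 0.8)]
bar_center [([320.5, 264.5], 0.84)]
push_face [([332.6, 271.2], 0.64)]
photometer [([296.4, 278.7], 0.66)]
tube_red [([356.6, 225.3], 0.72), ([328.5, 232.3], 0.56)]
tube_blue [([361.0, 249.1], 0.91)]
tube_orange [([404.2, 319.4], 0.6)]
beaker []
{'K': [[371.648, 0.0, 323.502], [0.0, 371.648, 238.425], [0.0, 0.0, 1.0]], 'tool_from_camera': [[1.0, 0.0, 0.0, 0.52], [-0.0, 0.95, 0.313, -81.393], [-0.0, -0.313, 0.95, -141.518], [0.0, 0.0, 0.0, 1.0]]}
```

View pics/scene0.png

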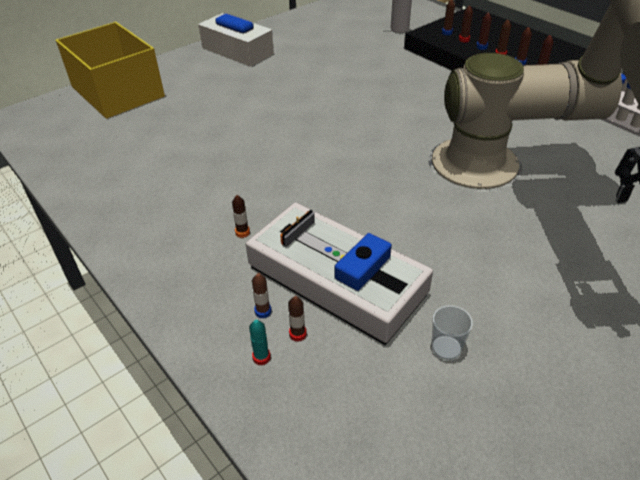

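View pics/side0.png

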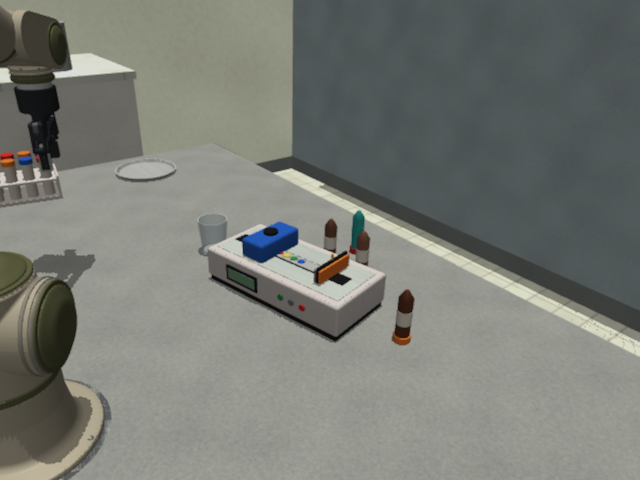

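The scene view has the photometer at about (340,270), with the bar at (297,228) and the head disc at (363,253). The tubes stand at the parking end and on the photometer's +x side, and the beaker is near the head end. Next I'll fit the pose from the corners.

```bash
cat > h.py <<'E'
from rig import ctrl
import numpy as np
from scipy.spatial.transform import Rotation as Rn
from scipy.optimize import least_squares
cal={c:{k:np.array(v) for k,v in ctrl.get_calibration(c).items()} for c in("scene","side")}
def proj(c,X):
    k=cal[c];p=(np.atleast_2d(X)@k["R"].T+k["t"])@k["K"].T;return p[:,:2]/p[:,2:]
def onplane(c,uv,z):
    k=cal[c];d=k["R"].T@np.linalg.solve(k["K"],[*uv,1]);o=-k["R"].T@k["t"];return o+d*(z-o[2])/d[2]
def W(p,X):
    X=np.atleast_2d(X).astype(float);c,s=np.cos(p[2]),np.sin(p[2])
    return np.c_[p[0]+c*X[:,0]-s*X[:,1],p[1]+s*X[:,0]+c*X[:,1],X[:,2]]
E
python3 - <<'E'
from h import *
P=np.array([[85,-170,80],[-85,-170,80],[-85,190,80],[85,190,80],[0,75,128]])
O={"scene":np.array([[247,244],[297,206],[432,270],[388,324],[363,253]]),"side":np.array([[383,274],[335,318],[209,253],[262,226],[271,231]])}
h=onplane("scene",[363,253],128);b=onplane("scene",[297,228],118);d=h-b
p0=[*b[:2],np.arctan2(d[1],d[0])-np.pi/2]
f=lambda p:np.concatenate([(proj(c,W(p,P))-O[c]).ravel() for c in O])
r=least_squares(f,p0,loss="soft_l1");print(r.x,np.degrees(r.x[2]));print(np.round(f(r.x).reshape(-1,2),1).tolist())
for t in(0,18): print(t,[np.round(proj(c,W(r.x,[[-48,-108+t,113],[48,-108+t,113],[-48,-108+t,85],[0,-100+t,118]])),1).tolist() for c in O])
print("bar",W(r.x,[[0,-100,99],[0,-170,80],[0,75,128]]))
for n,u in dict(orange=(243,233),blue=(263,311),red=(298,334),turq=(261,357),beaker=(447,349)).items():
    X=onplane("scene",u,5);c,s=np.cos(r.x[2]),np.sin(r.x[2]);q=X[:2]-r.x[:2];print(n,X,"phot",c*q[0]+s*q[1],-s*q[0]+c*q[1])
E
```

```text
[5.60485455e+02 7.41417501e+01 2.03678302e-01] 11.669907099174715
[[-3.2, -2.9], [-1.1, -5.9], [2.2, 0.2], [-1.5, -0.0], [-0.1, -0.9], [3.0, -0.2], [-0.3, -8.9], [-3.3, -6.5], [-1.3, -3.6], [-0.9, -0.9]]
0 [[[306.1, 208.2], [276.4, 232.2], [306.5, 218.0], [294.3, 219.7]], [[321.8, 274.0], [351.7, 256.1], [321.3, 286.5], [334.1, 261.2]]]
18 [[[312.6, 211.5], [283.0, 235.9], [312.9, 221.3], [300.9, 223.2]], [[314.5, 270.8], [344.6, 253.2], [314.1, 283.2], [327.0, 258.2]]]
bar [[580.71275144 -23.79116826  99.        ]
 [594.87185862 -92.34421111  80.        ]
 [545.31498347 147.59143886 128.        ]]
orange [ 625.5686009  -169.90727341    5.        ] phot 14.373305367393023 -252.16889140082222
blue [727.26262833  51.34346867   5.        ] phot 158.7182766808367 -56.06153472419788
red [709.03141142 143.40586317   5.        ] phot 159.48564693270674 37.78553712141315
turq [795.86778474 140.24011414   5.        ] phot 243.88669609030316 17.12057646234861
beaker [515.15182415 355.9699146    5.        ] phot 12.609668856201012 285.1723140221979
```

```bash
python3 - <<'E'
import cv2
im=cv2.imread("pics/side0.png")[200:350,180:430]
cv2.imwrite("pics/side0c.png",cv2.resize(im,(800,480),interpolation=cv2.INTER_CUBIC))
E
```

```text
(no output)
```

View pics/side0c.png

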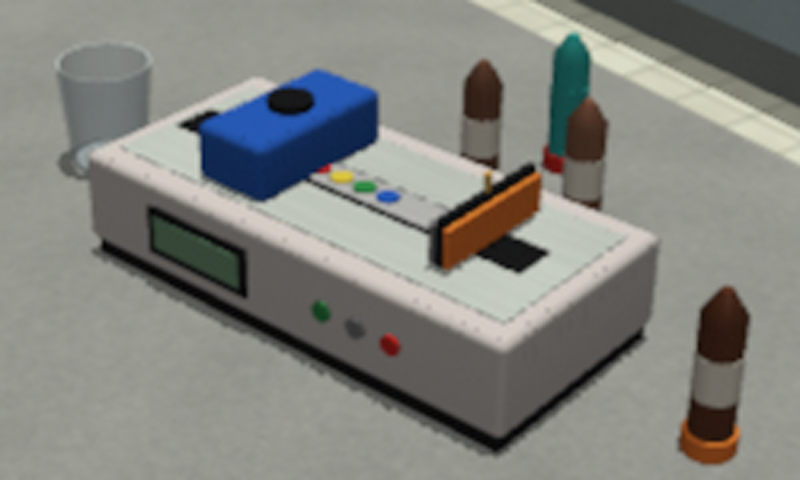

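The side crop shows the near deck corner at about (337,309) in full-frame pixels. The orange face runs from (318,270) to (349,254) along its top edge. I'll refit with the travel left free.

```bash
cat > fit.py <<'E'
from h import *
def P(t): return np.array([[85,-170,80],[-85,-170,80],[-85,190,80],[85,190,80],[0,75,128],[-48,-108+t,113],[48,-108+t,113],[-48,-108+t,85],[48,-108+t,85]])
O={"scene":np.array([[247,244],[297,206],[432,270],[388,324],[363,253]]),"side":np.array([[385.3,274.4],[337.2,309.4],[208.8,250],[260.6,224.4],[270.9,230.6],[318.4,270.3],[348.8,254.1],[318.4,283.8],[349,264]])}
f=lambda p:np.concatenate([(proj(c,W(p,P(p[3])))[:len(O[c])]-O[c]).ravel() for c in O])
r=least_squares(f,[560,74,.2,9],loss="soft_l1")
E
python3 - <<'E'
from fit import *
print(r.x,np.degrees(r.x[2]));print(np.round(f(r.x).reshape(-1,2),1).tolist())
t=r.x[3];print("face",W(r.x,[[0,-108+t,99],[0,75,128]]))
s=ctrl.sense();R=Rn.from_quat(np.roll(s["ee_rot"],-1)).as_matrix();print(R.round(3))
E
```

```text
[5.62792633e+02 7.49758150e+01 2.17483048e-01 1.02828703e+01] 12.460860786306553
[[-4.2, -1.4], [-2.8, -4.9], [1.9, -0.0], [-0.8, 0.3], [-0.4, -0.4], [1.4, -1.8], [-0.5, -1.2], [-2.9, -3.4], [-0.4, -2.2], [-0.5, -0.8], [0.6, 1.2], [-0.5, -0.4], [0.1, 0.1], [-1.4, 1.5]]
face [[583.87731641 -20.4394539   99.        ]
 [546.60968403 148.20908733 128.        ]]
[[ 0.405  0.914 -0.   ]
 [ 0.914 -0.405 -0.   ]
 [-0.    -0.    -1.   ]]
```

{"fn": "play_rows", "kwargs": {"motion": [[[-8,14,0],[0,0,0]],[[-17,28,0],[0,0,0]],[[-17,28,0],[0,0,0]],[[-17,28,0],[0,0,0]],[[-17,28,0],[0,0,0]],[[-17,28,0],[0,0,0]],[[-17,28,0],[0,0,0]],[[-17,28,0],[0,0,0]],[[-17,28,0],[0,0,0]],[[-17,28,0],[0,0,0]],[[-17,28,0],[0,0,0]],[[-17,28,0],[0,0,0]],[[-17,28,0],[0,0,0]],[[-17,28,0],[0,0,0]],[[-17,28,0],[0,0,0]],[[-17,28,0],[0,0,0]],[[-17,28,0],[0,0,0]],[[-17,28,0],[0,0,0]],[[-17,28,0],[0,0,0]],[[-17,28,0],[0,0,0]]], "fingers": 0}}

```text
time_s: 2.57
eef_pos: [578.5, -45.2, 231.3]
ee_rot: [-0.0, 0.838, 0.545, 0.0]
force: [1.3, -0.4, 0.6]
grip_width: -0.005
```

{"fn": "play_rows", "kwargs": {"motion": [[[-6,17,0],[0,0,6.7]],[[0,0,0],[0,0,6.7]],[[0,0,0],[0,0,6.7]],[[0,0,5],[0,0,6.7]],[[0,0,10],[0,0,6.7]],[[0,0,10],[0,0,6.7]],[[0,0,10],[0,0,6.7]],[[0,0,10],[0,0,6.7]],[[0,0,10],[0,0,0]],[[0,0,10],[0,0,0]],[[0,0,5],[0,0,0]],[[0,0,0],[0,0,0]]]}}

```text
time_s: 3.57
eef_pos: [590.5, -55.9, 160.0]
ee_rot: [-0.0, 0.994, 0.11, -0.001]
force: [-0.3, 0.9, 0.3]
grip_width: 0.001
```

```bash
cat > look.py <<'E'
from fit import *
import cv2,sys
p=r.x.copy(); c,s_=np.cos(p[2]),np.sin(p[2]); Rp=np.array([[c,-s_,0],[s_,c,0],[0,0,1]]); op=np.array([p[0],p[1],0])
wk={k:np.array(v) for k,v in ctrl.get_calibration("wrist").items()}; T=wk["tool_from_camera"]; F=wk["K"][0,0]; C0=wk["K"][:2,2]
def state():
    s=ctrl.sense();R=Rn.from_quat(np.roll(s["ee_rot"],-1)).as_matrix();return s,R
def wproj(s,R,X):
    X=np.atleast_2d(X); q=((X-s["eef_pos"])@R-T[:3,3])@T[:3,:3]
    rr=np.linalg.norm(q[:,:2],axis=1);th=np.arctan2(rr,q[:,2]);return C0+q[:,:2]*(F*th/rr)[:,None]
def wray(s,R,uv):
    d=np.asarray(uv,float)-C0;n=np.linalg.norm(d);th=n/F;v=np.r_[d/n*np.sin(th),np.cos(th)]
    return s["eef_pos"]+R@T[:3,3], R@T[:3,:3]@v
def wplane(s,R,uv,z):
    o,d=wray(s,R,uv);return o+d*(z-o[2])/d[2]
def rep(s,R):
    e=Rp.T@(s["eef_pos"]-op);a=Rp.T@R
    print("t %.2f tcp phot %s world %s  F phot %s yaw %.2f tilt %s grip %.3f"%(s["time_s"],e.round(1),s["eef_pos"].round(1),(Rp.T@s["force"]).round(2),np.degrees(np.arctan2(a[1,0],a[0,0])),a[:,2].round(3),s["grip_width"]))
E
python3 - <<'E'
from look import *
s,R=state();rep(s,R);im=ctrl.capture("wrist")
t=p[3]
pts=W(p,[[-48,-108+t,113],[48,-108+t,113],[-48,-92+t,113],[48,-92+t,113],[0,-100+t,131],[-85,-170,80],[85,-170,80],[-60,45,122],[60,45,122]])
u=wproj(s,R,pts);print(u.round().tolist());print("tip",wproj(s,R,s["eef_pos"]+.001))
im=im[...,::-1].copy()
cv2.imwrite("pics/w1raw.png",im)
for q in u: cv2.drawMarker(im,tuple(int(x) for x in q.round()),(255,0,255),0,8)
cv2.imwrite("pics/w1.png",im)
E
```

```text
t 3.57 tcp phot [  -1.2 -133.8  160. ] world [590.5 -55.9 160. ]  F phot [-0.06  0.9   0.31] yaw 0.19 tilt [-0.002  0.001 -1.   ] grip 0.001
[[237.0, 208.0], [417.0, 209.0], [235.0, 178.0], [419.0, 179.0], [328.0, 200.0], [204.0, 299.0], [448.0, 300.0], [210.0, -56.0], [447.0, -54.0]]
tip [[324.63647716 314.12350239]]
```

View pics/w1.png

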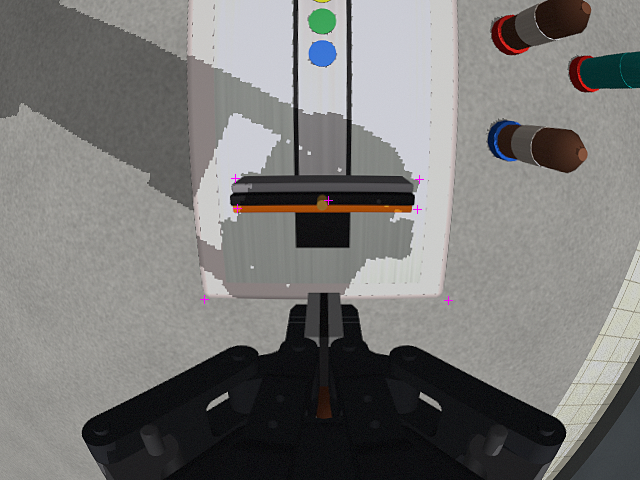

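The overlay matches the bar to within about 2–3 mm: the bar's centre column is 322 and its orange edge is at row 209. The fingers are shut and clear behind it. I'll go down and move close.

{"fn": "play_rows", "kwargs": {"motion": [[[0,0,8],[0,0,0]],[[0,0,12],[0,0,0]],[[0,0,12],[0,0,0]],[[0,0,12],[0,0,0]],[[0,0,12],[0,0,0]],[[0,0,8],[0,0,0]],[[0,0,4],[0,0,0]],[[0,-3,0],[0,0,0]],[[0,-5,0],[0,0,0]],[[0,-5,0],[0,0,0]],[[0,-2,0],[0,0,0]],[[0,0,0],[0,0,0]],[[0,0,0],[0,0,0]]]}}

```text
time_s: 4.7
eef_pos: [587.8, -41.2, 93.7]
ee_rot: [0.0, 0.994, 0.109, 0.0]
force: [0.1, 0.2, 0.5]
grip_width: -0.0
```

```bash
cat > snap.py <<'E'
from look import *
s,R=state();rep(s,R);im=ctrl.capture("wrist")[...,::-1].copy();cv2.imwrite(f"pics/{sys.argv[1]}.png",im)
E
python3 snap.py w2
```

```text
t 4.70 tcp phot [  -0.6 -118.8   93.7] world [587.8 -41.2  93.7]  F phot [0.18 0.16 0.47] yaw 0.09 tilt [ 0.001 -0.    -1.   ] grip -0.000
```

View pics/w2.png

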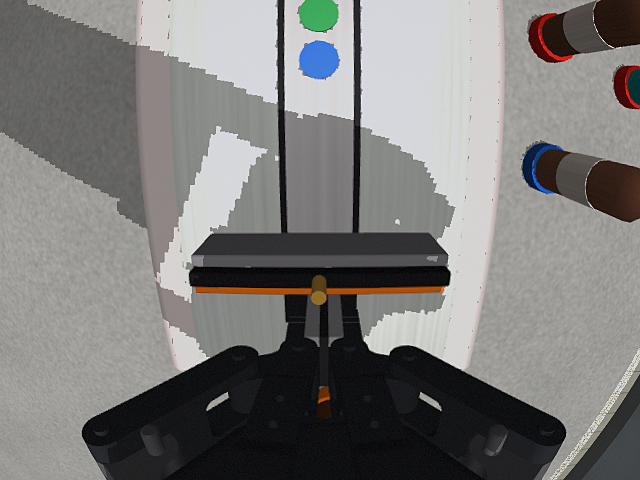

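The bar is just ahead of the fingers, with the orange edge's lower boundary at about row 292 and the pin at (318,290). I'll write a small tracker for that orange edge and the pin.

```bash
cat > track.py <<'E'
from look import *
def edge(im,R,s):
    h=cv2.cvtColor(im,cv2.COLOR_BGR2HSV);m=cv2.inRange(h,(6,150,70),(18,255,255))
    n,l,st,ce=cv2.connectedComponentsWithStats(m[:350]);ys=[]
    k=[i for i in range(1,n) if st[i,2]>60 or (st[i,4]>40 and st[i,2]>3*st[i,3])];mm=np.isin(l,k)
    for lo,hi in((205,290),(350,430)):
        cols=[c for c in range(lo,hi) if mm[:,c].any()]
        if len(cols)<10: continue
        v=np.median([np.flatnonzero(mm[:,c])[-1]+.5 for c in cols]);u=np.median(cols)
        ys.append((Rp.T@(wplane(s,R,(u,v),113)-op))[1])
    return ys
if __name__=="__main__":
    s,R=state();rep(s,R);im=ctrl.capture("wrist")[...,::-1].copy();cv2.imwrite(f"pics/{sys.argv[1]}.png",im)
    y=edge(im,R,s);e=Rp.T@(s["eef_pos"]-op)
    print("face y",np.round(y,2),"travel",round(np.mean(y)+108,2),"face-tcp",round(np.mean(y)-e[1],2))
    h=cv2.cvtColor(im,cv2.COLOR_BGR2HSV);b=cv2.inRange(h,(15,90,60),(28,255,255))[:330,295:345]
    v,u=np.nonzero(b);print("pin rows",v.min() if len(v) else None,v.max() if len(v) else None,len(v))
E
python3 track.py w3
```

```text
t 4.75 tcp phot [  -0.7 -119.    93.6] world [587.8 -41.4  93.6]  F phot [-1.06  0.17 -0.54] yaw 0.07 tilt [ 0. -0. -1.] grip 0.001
face y [-99.42 -98.88] travel 8.85 face-tcp 19.84
pin rows 275 304 401
```

{"fn": "play_rows", "kwargs": {"motion": [[[0,-1,0],[0,0,0]],[[0,-2,0],[0,0,0]],[[0,-2,0],[0,0,0]],[[0,-1,0],[0,0,0]],[[0,-1,0],[0,0,0]],[[0,-1,0],[0,0,0]],[[0,-1,0],[0,0,0]],[[0,-1,0],[0,0,0]],[[0,-1,0],[0,0,0]],[[0,-1,0],[0,0,0]],[[0,-1,0],[0,0,0]],[[0,-1,0],[0,0,0]],[[0,-1,0],[0,0,0]],[[0,-1,0],[0,0,0]],[[0,-1,0],[0,0,0]],[[0,-1,0],[0,0,0]],[[0,0,0],[0,0,0]]]}}

```text
time_s: 6.22
eef_pos: [583.7, -23.3, 93.3]
ee_rot: [-0.0, 0.994, 0.109, -0.0]
force: [-0.1, -0.8, -0.0]
grip_width: -0.0
```

```bash
python3 track.py w4
```

```text
t 6.22 tcp phot [  -0.8 -100.5   93.3] world [583.7 -23.3  93.3]  F phot [-0.25 -0.77 -0.04] yaw 0.06 tilt [-0.     0.001 -1.   ] grip -0.000
face y [-87.21 -87.06] travel 20.86 face-tcp 13.36
pin rows 0 322 401
```

```bash
sed -i 's/\[:330,295:345\]/[240:345,295:345]/' track.py; python3 track.py w4b
```

```text
t 6.27 tcp phot [  -0.8 -100.5   93.3] world [583.7 -23.3  93.3]  F phot [ 0.59 -0.16  0.06] yaw 0.06 tilt [ 0.     0.001 -1.   ] grip -0.000
face y [-87.23 -87.07] travel 20.85 face-tcp 13.35
pin rows 52 82 396
```

{"fn": "play_rows", "kwargs": {"motion": [[[0,-0.5,0],[0,0,0]],[[0,-0.5,0],[0,0,0]],[[0,-0.5,0],[0,0,0]],[[0,-0.5,0],[0,0,0]],[[0,-0.5,0],[0,0,0]],[[0,-0.5,0],[0,0,0]],[[0,0,0],[0,0,0]]]}}

```text
time_s: 6.9
eef_pos: [583.1, -20.7, 93.3]
ee_rot: [-0.0, 0.994, 0.109, 0.0]
force: [0.1, 0.2, -0.5]
grip_width: -0.004
```

```bash
python3 track.py w5
```

```text
t 6.90 tcp phot [ -0.8 -97.8  93.3] world [583.1 -20.7  93.3]  F phot [ 0.14  0.15 -0.46] yaw 0.06 tilt [ 0.  0. -1.] grip -0.004
face y [-84.48 -84.33] travel 23.6 face-tcp 13.36
pin rows 52 82 399
```

{"fn": "play_rows", "kwargs": {"motion": [[[0,-0.5,0],[0,0,0]],[[0,-0.5,0],[0,0,0]],[[0,-0.5,0],[0,0,0]],[[0,-0.5,0],[0,0,0]],[[0,-0.5,0],[0,0,0]],[[0,-0.5,0],[0,0,0]],[[0,0,0],[0,0,0]]]}}

```text
time_s: 7.53
eef_pos: [582.4, -17.7, 93.3]
ee_rot: [-0.0, 0.994, 0.109, -0.0]
force: [0.2, -1.1, 0.3]
grip_width: -0.0
```

```bash
python3 track.py w6
```

```text
t 7.53 tcp phot [ -0.8 -94.7  93.3] world [582.4 -17.7  93.3]  F phot [-0.06 -1.07  0.28] yaw 0.06 tilt [ 0.  0. -1.] grip -0.000
face y [-81.46 -81.3 ] travel 26.62 face-tcp 13.36
pin rows 52 82 395
```

{"fn": "play_rows", "kwargs": {"motion": [[[0,-0.5,0],[0,0,0]],[[0,-0.5,0],[0,0,0]],[[0,-0.5,0],[0,0,0]],[[0,-0.5,0],[0,0,0]],[[0,0,0],[0,0,0]]]}}

```text
time_s: 8.0
eef_pos: [582.0, -15.8, 93.3]
ee_rot: [-0.0, 0.994, 0.109, -0.0]
force: [1.1, -1.6, -0.1]
grip_width: -0.002
```

```bash
python3 track.py w7
```

```text
t 8.00 tcp phot [ -0.9 -92.8  93.3] world [582.  -15.8  93.3]  F phot [ 0.69 -1.78 -0.1 ] yaw 0.06 tilt [-0.  0. -1.] grip -0.002
face y [-79.48 -79.32] travel 28.6 face-tcp 13.38
pin rows 53 82 398
```

{"fn": "play_rows", "kwargs": {"motion": [[[0,-0.5,0],[0,0,0]],[[0,-0.5,0],[0,0,0]],[[0,-0.5,0],[0,0,0]],[[0,-0.5,0],[0,0,0]],[[0,0,0],[0,0,0]]]}}

```text
time_s: 8.47
eef_pos: [581.5, -13.7, 93.2]
ee_rot: [-0.0, 0.994, 0.109, -0.0]
force: [-0.6, 0.9, 0.3]
grip_width: 0.001
```

```bash
python3 track.py w8
```

```text
t 8.47 tcp phot [ -0.9 -90.6  93.2] world [581.5 -13.7  93.2]  F phot [-0.38  0.99  0.27] yaw 0.06 tilt [-0.     0.001 -1.   ] grip 0.001
face y [-77.31 -77.15] travel 30.77 face-tcp 13.39
pin rows 52 81 396
```

{"fn": "play_rows", "kwargs": {"motion": [[[0,-0.5,0],[0,0,0]],[[0,-0.5,0],[0,0,0]],[[0,-0.5,0],[0,0,0]],[[0,-0.5,0],[0,0,0]],[[0,0,0],[0,0,0]]]}}

```text
time_s: 8.93
eef_pos: [581.1, -12.0, 93.3]
ee_rot: [-0.0, 0.994, 0.109, -0.0]
force: [0.4, 0.5, -0.1]
grip_width: -0.005
```

```bash
python3 track.py w9
```

```text
t 8.93 tcp phot [ -0.9 -88.8  93.3] world [581.1 -12.   93.3]  F phot [ 0.5   0.36 -0.15] yaw 0.06 tilt [-0.  0. -1.] grip -0.005
face y [-71.66 -71.52] travel 36.41 face-tcp 17.25
pin rows 42 67 337
```

The first click is found: the slide snapped to travel ≈36.4 and left a gap of about 3.9 mm, so notches 2 and 3 should lie near 56.4 and 76.4. Now I'll push it out of notch 1.

{"fn": "play_rows", "kwargs": {"motion": [[[0,-0.9,0],[0,0,0]],[[0,-0.9,0],[0,0,0]],[[0,-0.9,0],[0,0,0]],[[0,-0.5,0],[0,0,0]],[[0,-0.5,0],[0,0,0]],[[0,-0.5,0],[0,0,0]],[[0,-0.5,0],[0,0,0]],[[0,-0.5,0],[0,0,0]],[[0,-0.5,0],[0,0,0]],[[0,-0.5,0],[0,0,0]],[[0,-0.5,0],[0,0,0]],[[0,-0.5,0],[0,0,0]],[[0,-0.5,0],[0,0,0]],[[0,-0.5,0],[0,0,0]],[[0,-0.5,0],[0,0,0]],[[0,0,0],[0,0,0]]]}}

```text
time_s: 10.32
eef_pos: [579.5, -4.4, 93.3]
ee_rot: [0.001, 0.994, 0.109, 0.0]
force: [0.3, -4.9, -1.2]
grip_width: -0.003
```

```bash
python3 track.py w10
```

```text
t 10.32 tcp phot [ -0.9 -81.1  93.3] world [579.5  -4.4  93.3]  F phot [-0.75 -4.88 -1.2 ] yaw 0.04 tilt [ 0.    -0.001 -1.   ] grip -0.003
face y [-67.79 -67.66] travel 40.27 face-tcp 13.4
pin rows 53 81 387
```

{"fn": "play_rows", "kwargs": {"motion": [[[0,-0.5,0],[0,0,0]],[[0,-0.5,0],[0,0,0]],[[0,-0.5,0],[0,0,0]],[[0,-0.5,0],[0,0,0]],[[0,-0.5,0],[0,0,0]],[[0,-0.5,0],[0,0,0]],[[0,-0.5,0],[0,0,0]],[[0,-0.5,0],[0,0,0]],[[0,0,0],[0,0,0]]]}}

```text
time_s: 11.12
eef_pos: [578.3, 0.7, 93.3]
ee_rot: [-0.0, 0.994, 0.109, -0.0]
force: [-0.8, -0.5, -0.6]
grip_width: -0.002
```

```bash
python3 track.py w11
```

```text
t 11.12 tcp phot [ -0.9 -75.8  93.3] world [578.3   0.7  93.3]  F phot [-0.86 -0.36 -0.63] yaw 0.06 tilt [-0.     0.001 -1.   ] grip -0.002
face y [-62.54 -62.38] travel 45.54 face-tcp 13.38
pin rows 52 82 403
```

{"fn": "play_rows", "kwargs": {"motion": [[[0,-0.5,0],[0,0,0]],[[0,-0.5,0],[0,0,0]],[[0,-0.5,0],[0,0,0]],[[0,-0.5,0],[0,0,0]],[[0,-0.5,0],[0,0,0]],[[0,-0.5,0],[0,0,0]],[[0,-0.5,0],[0,0,0]],[[0,-0.5,0],[0,0,0]],[[0,-0.5,0],[0,0,0]],[[0,0,0],[0,0,0]]]}}

```text
time_s: 12.0
eef_pos: [577.3, 5.1, 93.3]
ee_rot: [-0.0, 0.994, 0.109, -0.0]
force: [-0.0, -0.4, -0.5]
grip_width: 0.0
```

```bash
python3 track.py w12
```

```text
t 12.00 tcp phot [ -0.9 -71.4  93.3] world [577.3   5.1  93.3]  F phot [-0.1  -0.42 -0.46] yaw 0.06 tilt [-0.     0.001 -1.   ] grip 0.000
face y [-58.08 -57.92] travel 50.0 face-tcp 13.38
pin rows 52 82 401
```

{"fn": "play_rows", "kwargs": {"motion": [[[0,-0.5,0],[0,0,0]],[[0,-0.5,0],[0,0,0]],[[0,-0.5,0],[0,0,0]],[[0,-0.5,0],[0,0,0]],[[0,0,0],[0,0,0]]]}}

```text
time_s: 12.47
eef_pos: [577.0, 6.9, 93.3]
ee_rot: [-0.0, 0.994, 0.109, -0.0]
force: [-0.6, 0.5, -0.3]
grip_width: -0.003
```

```bash
python3 track.py w13
```

```text
t 12.47 tcp phot [ -0.9 -69.6  93.3] world [577.    6.9  93.3]  F phot [-0.43  0.65 -0.3 ] yaw 0.06 tilt [-0.  0. -1.] grip -0.003
face y [-51.54 -51.4 ] travel 56.53 face-tcp 18.08
pin rows 40 65 340
```

The second click is at ≈56.5, as predicted. The third should snap from about 71 to 76.5.

{"fn": "play_rows", "kwargs": {"motion": [[[0,-1,0],[0,0,0]],[[0,-1,0],[0,0,0]],[[0,-1,0],[0,0,0]],[[0,-0.7,0],[0,0,0]],[[0,-0.5,0],[0,0,0]],[[0,-0.5,0],[0,0,0]],[[0,-0.5,0],[0,0,0]],[[0,-0.5,0],[0,0,0]],[[0,-0.5,0],[0,0,0]],[[0,-0.5,0],[0,0,0]],[[0,-0.5,0],[0,0,0]],[[0,-0.5,0],[0,0,0]],[[0,-0.5,0],[0,0,0]],[[0,-0.5,0],[0,0,0]],[[0,-0.5,0],[0,0,0]],[[0,-0.5,0],[0,0,0]],[[0,-0.5,0],[0,0,0]],[[0,-0.5,0],[0,0,0]],[[0,-0.5,0],[0,0,0]],[[0,0,0],[0,0,0]]]}}

```text
time_s: 14.18
eef_pos: [574.6, 17.5, 93.3]
ee_rot: [0.0, 0.994, 0.109, 0.0]
force: [0.8, -3.0, 0.1]
grip_width: 0.002
```

```bash
python3 track.py w14
```

```text
t 14.18 tcp phot [ -0.9 -58.7  93.3] world [574.6  17.5  93.3]  F phot [ 0.16 -3.13  0.13] yaw 0.05 tilt [ 0. -0. -1.] grip 0.002
face y [-45.4  -45.26] travel 62.67 face-tcp 13.37
pin rows 53 82 403
```

{"fn": "play_rows", "kwargs": {"motion": [[[0,-0.5,0],[0,0,0]],[[0,-0.5,0],[0,0,0]],[[0,-0.5,0],[0,0,0]],[[0,-0.5,0],[0,0,0]],[[0,-0.5,0],[0,0,0]],[[0,-0.5,0],[0,0,0]],[[0,-0.5,0],[0,0,0]],[[0,-0.5,0],[0,0,0]],[[0,0,0],[0,0,0]]]}}

```text
time_s: 14.98
eef_pos: [573.7, 21.7, 93.3]
ee_rot: [-0.0, 0.994, 0.109, -0.0]
force: [-0.3, -0.2, 0.6]
grip_width: 0.002
```

```bash
python3 track.py w15
```

```text
t 14.98 tcp phot [ -0.9 -54.4  93.3] world [573.7  21.7  93.3]  F phot [-0.32 -0.17  0.61] yaw 0.05 tilt [-0.  0. -1.] grip 0.002
face y [-41.05 -40.9 ] travel 67.02 face-tcp 13.37
pin rows 53 82 404
```

{"fn": "play_rows", "kwargs": {"motion": [[[0,-0.5,0],[0,0,0]],[[0,-0.5,0],[0,0,0]],[[0,-0.5,0],[0,0,0]],[[0,-0.5,0],[0,0,0]],[[0,-0.5,0],[0,0,0]],[[0,-0.5,0],[0,0,0]],[[0,0,0],[0,0,0]]]}}

```text
time_s: 15.62
eef_pos: [573.0, 24.8, 93.3]
ee_rot: [-0.0, 0.994, 0.109, -0.0]
force: [-0.3, 0.6, -0.2]
grip_width: -0.001
```

```bash
python3 track.py w16
```

```text
t 15.62 tcp phot [ -0.9 -51.2  93.3] world [573.   24.8  93.3]  F phot [-0.14  0.64 -0.16] yaw 0.06 tilt [ 0.     0.001 -1.   ] grip -0.001
face y [-37.95 -37.79] travel 70.13 face-tcp 13.36
pin rows 52 82 405
```

{"fn": "play_rows", "kwargs": {"motion": [[[0,-0.4,0],[0,0,0]],[[0,-0.4,0],[0,0,0]],[[0,-0.4,0],[0,0,0]],[[0,-0.4,0],[0,0,0]],[[0,0,0],[0,0,0]],[[0,0,0],[0,0,0]]]}}

```text
time_s: 16.17
eef_pos: [572.7, 26.1, 93.3]
ee_rot: [-0.0, 0.994, 0.109, -0.0]
force: [0.1, -0.7, -0.5]
grip_width: -0.001
```

```bash
python3 track.py w17
```

```text
t 16.17 tcp phot [ -0.9 -49.9  93.3] world [572.7  26.1  93.3]  F phot [-0.06 -0.74 -0.49] yaw 0.06 tilt [-0.  0. -1.] grip -0.001
face y [-31.42 -31.28] travel 76.65 face-tcp 18.51
pin rows 39 64 340
```

The third click is in: travel is ≈76.6 and the gap has opened by about 5 mm. I'll back off and go straight up behind the bar.

{"fn": "play_rows", "kwargs": {"motion": [[[0,2,0],[0,0,0]],[[0,5,0],[0,0,0]],[[0,8,0],[0,0,0]],[[0,8,0],[0,0,0]],[[0,5,0],[0,0,0]],[[0,0,-6],[0,0,0]],[[0,0,-12],[0,0,0]],[[0,0,-15],[0,0,0]],[[0,0,-15],[0,0,0]],[[0,0,-12],[0,0,0]],[[0,0,-6],[0,0,0]],[[0,0,0],[0,0,0]],[[0,0,0],[0,0,0]]]}}

```text
time_s: 17.3
eef_pos: [578.7, -1.3, 159.1]
ee_rot: [-0.0, 0.994, 0.109, -0.0]
force: [0.1, -0.2, 0.1]
grip_width: 0.002
```

```bash
python3 track.py w18; python3 - <<'E'
from h import *
import cv2
a=ctrl.capture("side")[...,::-1];w=cv2.imread("pics/w18.png")
c=cv2.resize(a[190:370,180:430],(500,360),interpolation=cv2.INTER_CUBIC);w=cv2.resize(w,(300,225))
o=np.zeros((360,800,3),np.uint8);o[:,:500]=c;o[:225,500:]=w;cv2.imwrite("pics/end.png",o)
E
```

```text
t 17.30 tcp phot [ -1.  -77.9 159.1] world [578.7  -1.3 159.1]  F phot [ 0.04 -0.25  0.1 ] yaw 0.06 tilt [-0.  0. -1.] grip 0.002
face y [-32.27 -31.73] travel 76.0 face-tcp 45.94
pin rows None None 0
```

View pics/end.png

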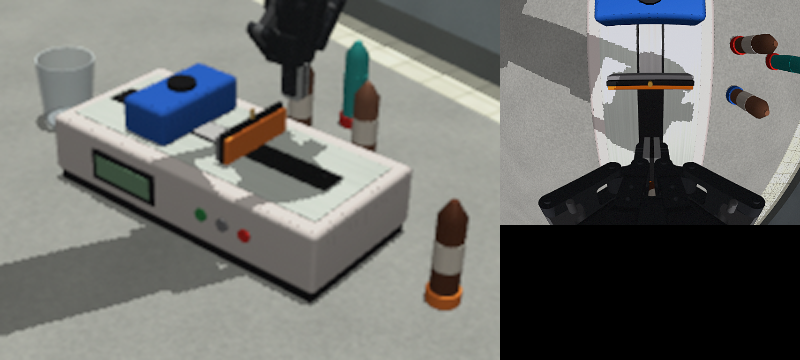

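The picture shows the bar at rest short of the head, the gripper clear above the deck, and the tubes and beaker all standing. I'll hand it in.

```bash
python3 -c "
from rig import ctrl
print(ctrl.finish_job())"
```

```text
the job is handed in; nothing more can be done
None
```

The slide is resting in its third click, and I handed the job in at about 17 s. No verdict is reported.

I pushed the orange face from behind with the fingers shut, in steps of about 0.5 mm, and never reached round to the grey face. The wrist camera showed the bar snap ahead of the fingers three times, at about 36.4, 56.5 and 76.6 mm of travel. That matches the 20 mm notch spacing.

**Last checks:**
- **Slide:** after I backed off and lifted clear, the travel read 76.0 mm from higher up and 76.6 mm from close by. That difference is within the tracker's error of about 2 mm, and both values lie inside 67–83 mm.
- **Click ball:** I did not measure its drop, because the pin was not picked out in the final picture. That it is in the notch rests on the snap itself and on the spacing.
- **Contact:** the force on the tool was about zero and the fingers were well clear of everything.
- **Tubes and beaker:** all were standing and looked unmoved in the last picture. I judged this by eye only.

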